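Sort pot sherds by ware into the finds trays

ROBOT

A 6-joint arm with a two-finger parallel gripper is mounted at the origin on the work surface. World frame = base frame: x ahead of the robot, y to its left, z up, the work surface at z = 0. Lengths are in m, angles in rad, forces in N, time in s.
With the tool pointing down it reaches from about 0.4 to 0.825 m from the base axis. Payload 7 kg.
Tool frame: the origin (TCP) lies on the centre line of the jaws, within the pads' length; the fingertips stand 14 mm ahead of it and the grasp point (between the pads) lies 5 mm behind it; z points along the fingers, y is the line along which they close (so a half turn about z gives the same grasp; the last joint's range is limited). The gripper opens to 88 mm and grips with 3 to 60 N. Pads are 19 mm wide; open, the fingers measure 130 mm over their backs; the gripper's body (78 mm by 193 mm) begins 47 mm behind the grasp point.
Start: joints at [1.534, 0.359, 0.012, 0, -1.224, -0.288], TCP at [0.215, 0.64, 0.241] pointing down, gripper open.
Joint ranges: [-3.07, 3.07], [-1.43, 2.12], [-1.02, 1.25], [-3.03, 1.67], [-3.05, -0], [-3.03, 3.03]. Speed limits (rad/s): [2.39, 2.39, 3.01, 3.14, 3.14, 3.14].

INTERFACE

Orientations are given as [roll, pitch, yaw] about the fixed x, y, z axes, in that order (R = Rz(yaw) Ry(pitch) Rx(roll)).
In Python, from station import arm gives the robot as it stands.
- The arm moves only by the tool move_arm, never from a script. Its argument "rows" is a list of rows, each an object with "translation": the shift along the tool's x, y, z in cm, a list of three; "rot": the turn, a rotation vector about the tool's x, y, z in degrees, a list of three; "hand": the closure, from 0 (fully open) to 1 (shut). A call has 1 to 8 rows; each row is the pose to reach, as a shift and turn from the pose commanded when the call began, along the tool's axes at that moment; what a row does not reach only later rows make up. A row lasts 1/12 s, in which the tool goes at most 41.7 mm and 7.16 degrees, less where a joint would pass 70% of its speed; a pose out of reach is approached as far as the arm can. A call with a gripper value outside its range is refused whole. The fingers move at their own pace and stop on an object; "squeeze" is the grip in N (left out, the last holds). Time passes only in rows, so rows that repeat a pose let the fingers close. It gives the time, the measured TCP pose, the force, the opening and the grip force at its end, in the units of the state.
- arm.get_state(): the state, without advancing time (a new reading comes with each control period).
- arm.grab_frame(name): name is "side" or "top"; returns (picture, depth): 420x560x3 uint8, red, green, blue; 420x560 float32, m along the optical axis (not along the pixel's ray), 0 where there is no reading.
- arm.camera_params(name): a dict with "vfov" (degrees; the focal length in pixels is half the picture's height over the tangent of half this angle, whatever the lens; pixels are square), "cx", "cy" (the principal point, pixels), "k1" (the pictures are not rectified: a ray, as slopes to the right and down, at radius r is drawn at 1 + k1 r^2 times it, then the intrinsics apply), "position" and "orientation" of the camera in the world. Camera axes: x right, y down, z forward; pixel columns grow to the right and rows downward; lengths in m; the calibration is good to about 2 mm. A picture is of the moment at which its call begins. camera_params takes no time and is no camera call.
- arm.job_done(): hands the job in; it is judged then, once.
Trained networks look in the newest picture that a camera, given by its name, has taken for a name from the list of things; names that differ only in an ending like _2 or _b are one class to them, and where a whole thing is asked for, a point or a joint stands for the part that bears it (a point fixed in the world has none). Each returns a list of dicts, best first, with "p" (0 to 1); they miss things now and then, are a little off and sometimes report something else, mostly with a low value. They report only what shows in the picture. A call takes as long as a camera call. They do not tell look-alikes from the thing itself.
- arm.search_frame(label, camera): "point" ([x, y, z] in m, in the coordinates of the camera as it stood for that picture, good to about 4 mm: the middle of the surface that is visible of it).
- arm.pinpoint(label, camera): "point" ([x, y, z] in m, in the coordinates of the camera as it stood for that picture, good to about 4 mm: a listed point, or the origin of a listed thing).
The state is a dict: "t": time; "q": joint angles; "qd": joint speeds; "joint_efforts": joint torques, N m; "eef_pos": TCP position; "ee_rot": TCP orientation; "force": force on the tool from outside, world axes, zero at the start; "moment": the same for the moment, N m; "width": finger opening in m; "gripper_force": force on a finger pad.
Only numpy, scipy, OpenCV 4.12 (cv2) and the standard library are available. Lean on these libraries where they do the work, as an engineer would, in place of code of your own. Each camera call takes 0.05 s, during which the arm holds its last target. There are 200 camera calls.

TASK

Sort the five loose pot sherds on the foam sheet into the three finds trays by ware: each goes into the tray whose mounted type sherd is of the same ware (terracotta, blue-glazed or black burnished). Lay every sherd flat on the tray's foam, hollow side down, none resting on another sherd or on the tray's edge. The pieces are fragile, so set them down rather than dropping them, and leave the beaker and the handpiece where they are.

Things in the scene. Friction and masses are not known exactly. Their poses are not given: they have to be found in the camera images.
- red_wall: Terracotta wall sherd, orange-red, no lip. Curved, 48 mm along x (straight), 44 mm along y (round the curve), wall 8 mm, 36 g. Lies hollow side down on the foam sheet, arched 12 mm high; mid-wall spans 3 to 11 mm up. Grip the two x ends: flat, parallel, 48 mm apart over the middle 20 mm of y. Origin: centre of underside, resting level; z up.
- red_rim: Terracotta rim sherd, orange-red. Curved, 48 mm along x (straight), 44 mm along y (round the curve), wall 8 mm, 36 g. Lies hollow side down on the foam sheet, arched 12 mm high; mid-wall spans 3 to 11 mm up. Grip the two x ends: flat, parallel, 48 mm apart over the middle 20 mm of y. Origin: centre of underside, resting level; z up. Round lip on +y edge: to y +27, z 14 mm.
- blue_wall: Blue-glazed wall sherd, white lines along x, buff edges, no lip. Curved, 48 mm along x (straight), 44 mm along y (round the curve), wall 8 mm, 36 g. Lies hollow side down on the foam sheet, arched 12 mm high; mid-wall spans 3 to 11 mm up. Grip the two x ends: flat, parallel, 48 mm apart over the middle 20 mm of y. Origin: centre of underside, resting level; z up.
- blue_rim: Blue-glazed rim sherd, white lines along x, buff edges. Curved, 48 mm along x (straight), 44 mm along y (round the curve), wall 8 mm, 36 g. Lies hollow side down on the foam sheet, arched 12 mm high; mid-wall spans 3 to 11 mm up. Grip the two x ends: flat, parallel, 48 mm apart over the middle 20 mm of y. Origin: centre of underside, resting level; z up. Round lip on +y edge: to y +27, z 14 mm.
- black_rim: Black burnished rim sherd, dark edges. Curved, 48 mm along x (straight), 44 mm along y (round the curve), wall 8 mm, 36 g. Lies hollow side down on the foam sheet, arched 12 mm high; mid-wall spans 3 to 11 mm up. Grip the two x ends: flat, parallel, 48 mm apart over the middle 20 mm of y. Origin: centre of underside, resting level; z up. Round lip on +y edge: to y +27, z 14 mm.
- tray_red: Fixed shallow plastic tray, 135 (x) by 200 (y) mm, walls 4 mm thick, 35 high. White foam floor 12 mm above origin (centre of underside); z up. Mounted type sherd, 48 x 44 mm, 12 mm above foam, centred at x 0, y +62 mm. Foam is free from y -96 to +38, x -63 to +63 mm: room for two sherds side by side along y. Type sherd: orange-red terracotta.
- tray_blue: Fixed shallow plastic tray, 135 (x) by 200 (y) mm, walls 4 mm thick, 35 high. White foam floor 12 mm above origin (centre of underside); z up. Mounted type sherd, 48 x 44 mm, 12 mm above foam, centred at x 0, y +62 mm. Foam is free from y -96 to +38, x -63 to +63 mm: room for two sherds side by side along y. Type sherd: blue glaze with two white lines.
- tray_black: Fixed shallow plastic tray, 135 (x) by 200 (y) mm, walls 4 mm thick, 35 high. White foam floor 12 mm above origin (centre of underside); z up. Mounted type sherd, 48 x 44 mm, 12 mm above foam, centred at x 0, y +62 mm. Foam is free from y -96 to +38, x -63 to +63 mm: room for two sherds side by side along y. Type sherd: black burnished ware.
- beaker: Empty glass beaker standing beside the foam sheet, 60 mm across, 80 mm high; a bystander. Origin: centre of its base.
- handpiece: Dark green grinding handpiece, 150 mm long along its x, 27 mm thick, lying on the table beside the foam sheet; a bystander. Origin: under its middle.
Not all that is in view belongs to the job. What is meant by the black_rim is not turquoise, and is the larger of those in its own colour.

How it is judged:
By the outcome, as a careful person would: the job done as asked, in the order asked, and still so for the second after the job is handed in, with the robot touching nothing.
It also fails if it takes over 104 s, if anything falls off the work surface, if the arm or the gripper's body presses on something with over 40 N, if the wrist force passes 120 N, or if a joint passes its speed limit or range.

## Working session

There is one attempt and no reset: what is moved stays moved. The work goes in short steps, Python scripts to look and compute and a tool call to move; the robot and the scene stay as the last step left them, time stands still between calls to the robot, and variables do not carry over. Pictures are saved under pics/ and viewed, at most 14 in all, crops included, and the job is handed in when it is done.

Besides the shell and the picture viewer there is one more tool, called by a JSON object that holds its "method" and its "body". move_arm: Moves the arm, as the interface text tells. Its arguments: {"type":"object","properties":{"rows":{"type":"array","items":{"type":"object","properties":{"translation":{"type":"array","items":{"type":"number"}},"rot":{"type":"array","items":{"type":"number"}},"hand":{"type":"number"}}}},"squeeze":{"type":"number"}},"required":["rows"]}

```bash
ls; mkdir -p pics
python3 - <<'E'
from station import arm
import cv2
for n in("top","side"):
    im,d=arm.grab_frame(n); cv2.imwrite(f"pics/{n}0.png",im[:,:,::-1]); print(n,arm.camera_params(n))
s=arm.get_state();print(s['t'],s['eef_pos'],s['ee_rot'],s['width'])
E
```

```text
pics
top {'vfov': 43.38396048993908, 'cx': 279.0567222623506, 'cy': 201.15603623080838, 'k1': 0.06801477696849355, 'position': array([0.33663821, 0.02638061, 1.61576431]), 'orientation': array([-3.06054170e+00, -6.84185147e-04, -1.57124584e+00])}
side {'vfov': 55.19564940754007, 'cx': 280.625123306945, 'cy': 212.29392729505457, 'k1': 0.02204368074784212, 'position': array([0.1498631 , 0.4960646 , 0.80538788]), 'orientation': array([-2.47972368,  0.01750807, -2.57541049])}
0.1 [0.21530057 0.63929861 0.2397169 ] [ 3.14008666e+00 -1.44479734e-04 -3.24927691e-01] 0.08749760245608901
```

View pics/top0.png

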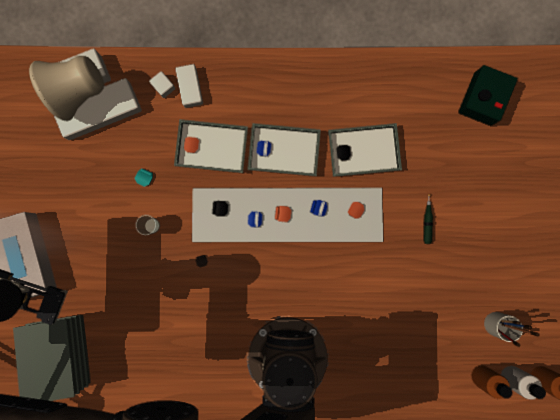

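View pics/side0.png

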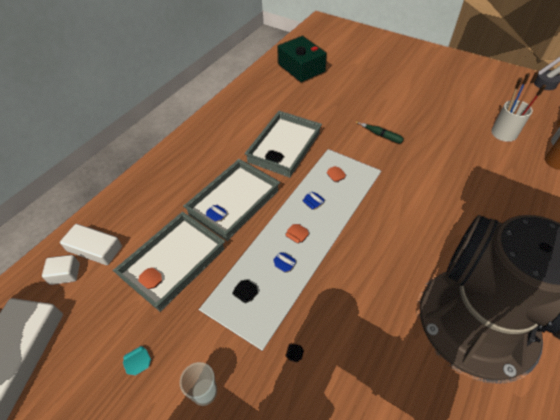

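Top view: the sherds on the foam sheet are black (221,208), blue (256,219), red (284,213), blue (319,208) and red (356,210). Tray type sherds are red (192,145), blue (264,149) and black (344,153). 
Black candidates are (221,208), larger and on the sheet, and (201,260), small and off the sheet. The turquoise piece is at (145,177). (221,208) fits black_rim, and I'll confirm it in a crop.

```bash
cat > h.py <<'E'
from station import arm
import numpy as np, cv2
from scipy.spatial.transform import Rotation as R
def K(n):
    p=arm.camera_params(n); f=210/np.tan(np.radians(p['vfov']/2))
    return p,np.array([[f,0,p['cx']],[0,f,p['cy']],[0,0,1]]),np.array([p['k1'],0,0,0.]),R.from_euler('xyz',p['orientation']).as_matrix()
def unrays(n,uv):
    p,k,d,r=K(n)
    x=np.asarray(uv,float).reshape(-1,2); y=(x-k[:2,2])/k[0,0]; s=y.copy()
    for _ in range(20): s=y/(1+d[0]*(s**2).sum(1,keepdims=True))
    return p,r,np.c_[s,np.ones(len(s))]
def world(n,uv,depth):
    p,r,s=unrays(n,uv); return (s*np.asarray(depth).reshape(-1,1))@r.T+p['position']
def atz(n,uv,z):
    p,r,s=unrays(n,uv); w=s@r.T; return p['position']+w*((z-p['position'][2])/w[:,2:])
def c2w(n,pt):
    p,k,d,r=K(n); return r@np.asarray(pt)+p['position']
def proj(n,P):
    p,k,d,r=K(n); c=(np.atleast_2d(P)-p['position'])@r; s=c[:,:2]/c[:,2:]
    return s*(1+d[0]*(s**2).sum(1,keepdims=True))*k[0,0]+k[:2,2]
E
python3 - <<'E'
from h import *
im=cv2.imread("pics/top0.png"); a=cv2.resize(im[115:275,180:400],None,fx=3.6,fy=3.6,interpolation=cv2.INTER_CUBIC); cv2.imwrite("pics/top0c.png",a)
im=cv2.imread("pics/side0.png"); a=cv2.resize(im[105:370,110:385],None,fx=2.26,fy=2.26,interpolation=cv2.INTER_CUBIC); 
a=np.clip(a.astype(float)*1.0,0,255); cv2.imwrite("pics/side0c.png",(255*(a/255)**0.6).astype('uint8'))
for c in("top","side"):
  _,d=arm.grab_frame(c); np.save(f"d_{c}.npy",d)
  for l in "red_wall red_rim blue_wall blue_rim black_rim tray_red tray_blue tray_black".split():
    for o in arm.pinpoint(l,c)[:4]:
        w=c2w(c,o['point']); print(c,l,round(o['p'],2),w.round(4),proj(c,w).round(0)[0])
E
```

```text
top red_wall 0.72 [ 0.4439 -0.2115  0.0096] [357. 209.]
top red_rim 0.59 [0.4254 0.0078 0.0024] [285. 215.]
top red_rim 0.16 [ 0.6157 -0.2351  0.0024] [364. 153.]
top blue_wall 0.65 [0.4064 0.099  0.0039] [255. 221.]
top blue_rim 0.48 [ 0.4472 -0.0999  0.0059] [320. 208.]
top black_rim 0.76 [0.4421 0.2019 0.0045] [221. 209.]
top black_rim 0.69 [0.2841 0.2596 0.0022] [202. 262.]
top black_rim 0.66 [ 0.5376  0.4357 -0.0021] [145. 179.]
top tray_red 0.77 [0.6328 0.2347 0.001 ] [211. 148.]
top tray_blue 0.93 [0.6217 0.0141 0.0019] [283. 151.]
top tray_black 0.81 [ 0.6177 -0.2335  0.0015] [363. 153.]
side red_wall 0.59 [ 0.4374 -0.2071  0.0051] [335. 176.]
side red_rim 0.81 [0.4251 0.0114 0.006 ] [298. 234.]
side blue_wall 0.65 [0.4436 0.2026 0.0064] [246. 291.]
side blue_wall 0.61 [0.4102 0.0968 0.0044] [284. 263.]
side blue_rim 0.51 [ 0.446  -0.1011  0.0063] [313. 200.]
side blue_rim 0.51 [ 0.4347 -0.211   0.0037] [337. 175.]
side blue_rim 0.41 [ 0.4082 -0.4236 -0.0042] [378. 136.]
side black_rim 0.87 [ 0.5419  0.4394 -0.0008] [136. 362.]
side black_rim 0.84 [ 0.2853  0.26   -0.0022] [294. 353.]
side tray_red 0.77 [6.268e-01 2.311e-01 4.000e-04] [174. 264.]
side tray_blue 0.95 [ 0.6212  0.0149 -0.0007] [232. 203.]
side tray_blue 0.27 [ 0.6261  0.2301 -0.0019] [175. 264.]
side tray_blue 0.16 [ 0.3935  0.4068 -0.0026] [205. 389.]
side tray_black 0.8 [ 0.6185 -0.2298 -0.0013] [283. 148.]
```

View pics/top0c.png

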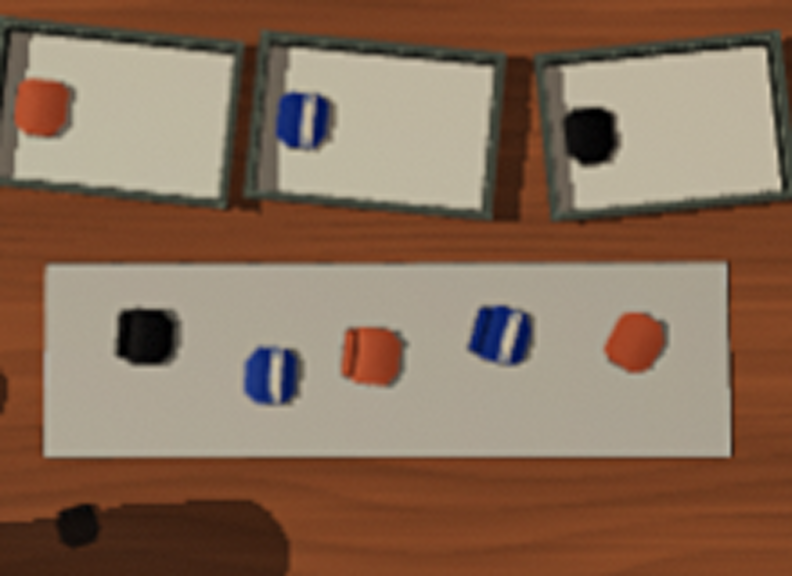

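View pics/side0c.png

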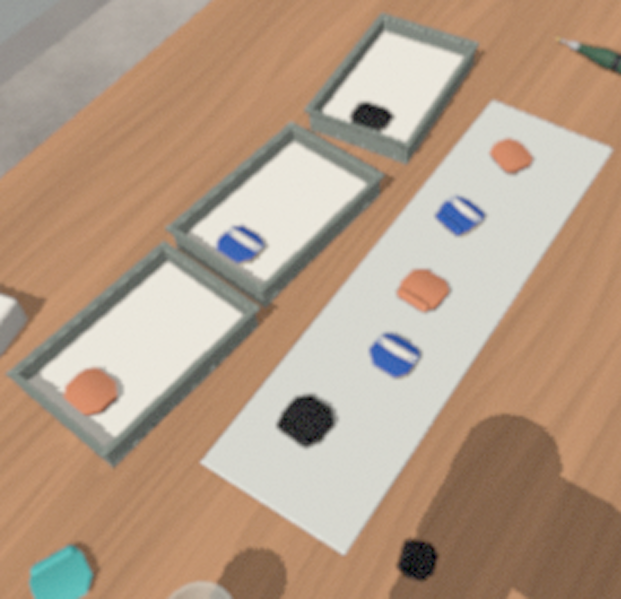

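Crops: the black at top crop (147,336), about 60 px across, is clearly larger than the roughly 40 px black chip at (78,525), so it is black_rim. The lips on black, middle red and right blue all face image left (+y world). Next I fit poses with silhouettes.

```bash
cat > fit.py <<'E'
from h import *
from scipy.optimize import minimize
ims={c:cv2.imread(f"pics/{c}0.png") for c in("top","side")}
D={c:np.load(f"d_{c}.npy") for c in ims}
def prof(rim,ch=9):
    P=[]
    for x,y in [(24,-10),(24,10),(-24,10),(-24,-10),(24-ch,22),(ch-24,22),(24-ch,-22),(ch-24,-22),(24,0),(-24,0)]:
        z=12-4*(y/22)**2; P+=[(x,y,z),(x,y,z-8)]
    if rim: P+=[(s*(24-ch),27,z) for s in(1,-1) for z in(6,14)]
    return np.array(P)/1000
def mask(c,P,pad=3,S=8):
    h=cv2.convexHull(proj(c,P).astype(np.float32))
    return h
def fit(p0,rim,col,zf):
    W={}
    for c in ims:
        u,v=proj(c,[p0[0],p0[1],zf+.006])[0].astype(int); w=26
        hsv=cv2.cvtColor(ims[c],cv2.COLOR_BGR2HSV)[v-w:v+w,u-w:u+w].astype(float)
        b=ims[c][v-w:v+w,u-w:u+w].astype(float)
        lum=b.max(2)
        if col=='black': m=(lum<90)
        elif col=='red': m=(hsv[:,:,1]>110)
        else: m=(hsv[:,:,1]>110)|(lum<100)
        m=m.astype('uint8')
        m=cv2.morphologyEx(m,cv2.MORPH_CLOSE,np.ones((9,9)))
        n,l,s,_=cv2.connectedComponentsWithStats(m); k=l[w-6:w+6,w-6:w+6].ravel(); k=np.bincount(k[k>0]).argmax()
        W[c]=(u-w,v-w,cv2.resize((l==k).astype('uint8')*255,None,fx=6,fy=6,interpolation=cv2.INTER_LINEAR)>127)
    def iou(q,each=False):
        s=[]
        for c in W:
            a,b=np.cos(q[2]),np.sin(q[2]); P=prof(rim)@np.array([[a,b,0],[-b,a,0],[0,0,1]])+[q[0],q[1],zf]
            ou,ov,m=W[c]; h=cv2.convexHull(((proj(c,P)-[ou,ov]+.5)*6).astype(np.float32)).round().astype(int)
            t=np.zeros(m.shape,'uint8'); cv2.fillPoly(t,[h],1); t=t>0
            s.append((t&m).sum()/(t|m).sum())
        return s if each else -sum(s)
    best=min((minimize(iou,[*p0,y0],method='Nelder-Mead',options=dict(initial_simplex=np.array([[*p0,y0],[p0[0]+.006,p0[1],y0],[p0[0],p0[1]+.006,y0],[*p0,y0+.2]]))) for y0 in np.radians([-40,-20,0,20,40])),key=lambda r:r.fun)
    return best.x,iou(best.x,True)
E
python3 - <<'E'
from fit import *
# heights & tray geometry
for nm,pts in {'sheet':[(236,230),(300,230),(340,230)],'trayR':[(220,150),(230,140)],'trayBl':[(290,150)],'trayK':[(375,150)],'tbl':[(240,260),(440,200)]}.items():
    for u,v in pts: print(nm,world('top',[(u,v)],[np.median(D['top'][v-2:v+3,u-2:u+3])]).round(4))
for nm,p,r,c in [('black_rim',(.442,.202),1,'black'),('blue_wall',(.408,.098),0,'blue'),('red_rim',(.425,.01),1,'red'),('blue_rim',(.4465,-.1),1,'blue'),('red_wall',(.44,-.21),0,'red')]:
    q,s=fit(p,r,c,.006); print(nm,q[:2].round(4),np.degrees(q[2]).round(1),np.round(s,3))
# trays: foam floor quadrilateral
g=ims['top']
for nm,(u,v) in {'red':(220,150),'blue':(290,150),'black':(375,150)}.items():
    m=(g.min(2)>120).astype('uint8'); n,l,s,_=cv2.connectedComponentsWithStats(m); k=l[v,u]
    t=(l==k).astype('uint8'); cs,_=cv2.findContours(t,0,1); cs=max(cs,key=cv2.contourArea); 
    w=atz('top',cs.reshape(-1,2),.012)[:,:2].astype(np.float32)
    print(nm,cv2.minAreaRect(w),)
    # side
E
```

```text
sheet [[0.3794 0.1563 0.0059]]
sheet [[ 0.3792 -0.0385  0.0062]]
sheet [[ 0.3793 -0.1602  0.0057]]
trayR [[0.6246 0.2064 0.0111]]
trayR [[0.6553 0.1758 0.0127]]
trayBl [[ 0.6241 -0.0084  0.0142]]
trayK [[ 0.6242 -0.2689  0.0112]]
tbl [[ 2.885e-01  1.440e-01 -2.000e-04]]
tbl [[ 4.712e-01 -4.661e-01 -1.000e-04]]
black_rim [0.4446 0.2017] -3.1 [0.901 0.875]
blue_wall [0.4129 0.0967] 88.7 [0.937 0.72 ]
red_rim [0.4284 0.0119] -7.9 [0.926 0.842]Traceback (most recent call last):
  File "<stdin>", line 6, in <module>
  File "fit.py", line 36, in fit
    best=min((minimize(iou,[*p0,y0],method='Nelder-Mead',options=dict(initial_simplex=np.array([[*p0,y0],[p0[0]+.006,p0[1],y0],[p0[0],p0[1]+.006,y0],[*p0,y0+.2]]))) for y0 in np.radians([-40,-20,0,20,40])),key=lambda r:r.fun)
  File "fit.py", line 36, in <genexpr>
    best=min((minimize(iou,[*p0,y0],method='Nelder-Mead',options=dict(initial_simplex=np.array([[*p0,y0],[p0[0]+.006,p0[1],y0],[p0[0],p0[1]+.006,y0],[*p0,y0+.2]]))) for y0 in np.radians([-40,-20,0,20,40])),key=lambda r:r.fun)
              ~~~~~~~~^^^^^^^^^^^^^^^^^^^^^^^^^^^^^^^^^^^^^^^^^^^^^^^^^^^^^^^^^^^^^^^^^^^^^^^^^^^^^^^^^^^^^^^^^^^^^^^^^^^^^^^^^^^^^^^^^^^^^^^^^^^^^^^^^^^^^^^^^^^^^^
    res = _minimize_neldermead(fun, x0, args, callback, bounds=bounds,
                               **options)
    fsim[j] = func(sim[j])
              ~~~~^^^^^^^^
    fx = function(np.copy(x), *(wrapper_args + args))
  File "fit.py", line 32, in iou
    ou,ov,m=W[c]; h=cv2.convexHull(((proj(c,P)-[ou,ov]+.5)*6).astype(np.float32)).round().astype(int)
                                     ~~~~^^^^^
  File "h.py", line 19, in proj
    p,k,d,r=K(n); c=(np.atleast_2d(P)-p['position'])@r; s=c[:,:2]/c[:,2:]
            ~^^^
  File "h.py", line 5, in K
    p=arm.camera_params(n); f=210/np.tan(np.radians(p['vfov']/2))
ValueError: time passes only in moves, steps and waits
```

```bash
sed -i 's/^def K(n):/import functools\n@functools.cache\ndef K(n):/' h.py
sed -i "s/W\[c\]=(u-w,v-w,cv2.resize((l==k).astype('uint8')\*255/cs=np.argwhere(np.isin(l,[i for i in range(1,n) if s[i,4]>15 and abs(s[i,:2]+s[i,2:4]\/2-w).max()<16]))[:,::-1].astype(np.int32); t=np.zeros_like(m); cv2.fillConvexPoly(t,cv2.convexHull(cs),1); W[c]=(u-w,v-w,cv2.resize(t*255/" fit.py
python3 - <<'E'
from fit import *
dbg=[]
for nm,p,r,c in [('black_rim',(.442,.202),1,'black'),('blue_wall',(.408,.098),0,'blue'),('red_rim',(.425,.01),1,'red'),('blue_rim',(.4465,-.1),1,'blue'),('red_wall',(.44,-.21),0,'red')]:
    q,s=fit(p,r,c,.006); print(nm,q[:2].round(4),np.degrees(q[2]).round(1),np.round(s,3))
    row=[]
    for cam in ims:
        a,b=np.cos(q[2]),np.sin(q[2]); P=prof(r)@np.array([[a,b,0],[-b,a,0],[0,0,1]])+[q[0],q[1],.006]
        u,v=proj(cam,P.mean(0))[0].astype(int); im=cv2.resize(ims[cam][v-14:v+14,u-14:u+14],None,fx=5,fy=5,interpolation=cv2.INTER_CUBIC)
        im=(255*(im/255.)**.6).astype('uint8')
        for yy in(0,1): pass
        cv2.polylines(im,[cv2.convexHull(((proj(cam,P)-[u-14,v-14]+.5)*5).astype(np.float32)).round().astype(int)],True,(0,255,0),1); row.append(im)
    dbg.append(np.vstack(row))
cv2.imwrite("pics/fit.png",np.hstack(dbg))
g=ims['top']
for nm,(u,v) in {'red':(220,150),'blue':(290,150),'black':(375,150)}.items():
    m=(g.min(2)>120).astype('uint8'); n,l,s,_=cv2.connectedComponentsWithStats(m); k=l[v,u]
    cs,_=cv2.findContours((l==k).astype('uint8'),0,1); cs=max(cs,key=cv2.contourArea)
    w=atz('top',cs.reshape(-1,2),.012)[:,:2].astype(np.float32)
    print(nm,np.round(cv2.minAreaRect(w)[0],4),np.round(cv2.minAreaRect(w)[1],4),round(cv2.minAreaRect(w)[2],1))
E
```

```text
black_rim [0.4439 0.2015] -4.8 [0.879 0.902]
blue_wall [0.4127 0.0974] -7.1 [0.911 0.788]
red_rim [0.4283 0.0117] -6.5 [0.922 0.867]
blue_rim [ 0.4479 -0.0989] -8.6 [0.929 0.283]
red_wall [ 0.4417 -0.2084] -30.5 [0.941 0.151]
red [0.6342 0.225 ] [0.1747 0.1243] 84.1
blue [0.6232 0.0029] [0.1763 0.123 ] 84.6
black [ 0.624 -0.24 ] [0.1246 0.1751] 5.4
```

View pics/fit.png

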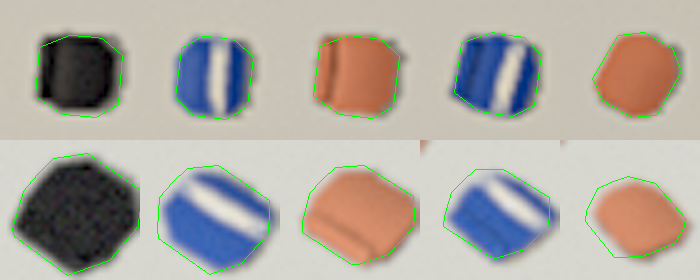

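Run:
```python
from fit import *
S=[('black_rim',.4439,.2015),('blue_wall',.4127,.0974),('red_rim',.4283,.0117),('blue_rim',.4479,-.0989),('red_wall',.4417,-.2084)]
for nm,x,y in S:
    for c in ims:
        u,v=proj(c,[x,y,.012])[0].astype(int); g=np.mgrid[v-22:v+22,u-22:u+22]; uv=np.c_[g[1].ravel(),g[0].ravel()]
        P=world(c,uv,D[c][g[0],g[1]].ravel()); h=P[:,2]-.006
        k=(h>.005)&(np.hypot(P[:,0]-x,P[:,1]-y)<.035); Q=P[k]; 
        ctr=Q.mean(0); 
        kk=np.hypot(*(Q[:,:2]-[x,y]).T)<.019; q=(Q[kk]-[x,y,0])*1000
        A=np.c_[q[:,0]**2,q[:,0]*q[:,1],q[:,1]**2,q[:,0],q[:,1],np.ones(len(q))]; s=np.linalg.lstsq(A,q[:,2],rcond=None)[0]
        w,V=np.linalg.eigh([[s[0],s[1]/2],[s[1]/2,s[2]]]); d=V[:,1] # flattest
        print(nm,c,len(Q),ctr.round(4),'curv',w.round(4),'yaw',round(np.degrees(np.arctan(d[1]/d[0])),1),'rect',*[np.round(t,3) for t in cv2.minAreaRect(Q[:,:2].astype(np.float32))])
        if 'blue' in nm:
            b=ims[c][g[0],g[1]].reshape(-1,3).astype(float); bb=b.min(1)>(130 if c=='top' else 150)
            z=Q=P[k&bb]; e,V=np.linalg.eigh(np.cov(z[:,:2].T)); print('  stripe',len(z),np.degrees(np.arctan(V[1,1]/V[0,1])).round(1),e)
```

```text
black_rim top 227 [0.4447 0.2051 0.0168] curv [-0.0112 -0.003 ] yaw -53.2 rect [0.444 0.199] [0.056 0.063] 8.849
black_rim side 407 [0.4422 0.2063 0.0151] curv [-0.0049  0.0007] yaw 10.8 rect [0.443 0.205] [0.048 0.049] 83.807
blue_wall top 192 [0.4116 0.0974 0.016 ] curv [-0.0093  0.0005] yaw 2.3 rect [0.414 0.1  ] [0.061 0.052] 33.77
  stripe 43 34.5 [0.00010745 0.00021881]
blue_wall side 298 [0.4098 0.1    0.0146] curv [-0.0113  0.0002] yaw -0.3 rect [0.41  0.099] [0.042 0.048] 85.381
  stripe 51 -4.0 [6.20438665e-06 1.39327957e-04]
red_rim top 208 [0.4283 0.0146 0.0167] curv [-0.0006  0.0067] yaw 13.3 rect [0.428 0.014] [0.053 0.054] 43.005
red_rim side 302 [0.426  0.0163 0.015 ] curv [-0.0029 -0.0016] yaw -33.1 rect [0.426 0.014] [0.048 0.05 ] 84.132
blue_rim top 215 [ 0.4466 -0.096   0.017 ] curv [-0.0024 -0.0022] yaw -68.6 rect [ 0.446 -0.099] [0.067 0.049] 89.902
  stripe 35 -66.2 [0.00011771 0.00013621]
blue_rim side 257 [ 0.4432 -0.0927  0.0149] curv [-0.005  -0.0009] yaw -16.1 rect [ 0.444 -0.095] [0.05 0.05] 72.652
  stripe 36 -17.6 [6.05546456e-06 1.23322590e-04]
red_wall top 194 [ 0.441  -0.2085  0.0162] curv [-0.0057  0.0012] yaw -10.3 rect [ 0.443 -0.206] [0.062 0.065] 67.311
red_wall side 184 [ 0.4377 -0.207   0.0145] curv [-0.0085 -0.001 ] yaw -30.5 rect [ 0.438 -0.208] [0.042 0.051] 58.907
```

```bash
cat > plan.py <<'E'
from h import *
def plan(*wps):
    """wps: (x,y,z,sherd_yaw_deg) chained; prints each as shift/turn from the previous one's pose"""
    s=arm.get_state(); p=s['eef_pos']; r=R.from_euler('xyz',s['ee_rot'])
    print('t',round(s['t'],2),p.round(4),np.degrees(s['ee_rot']).round(1),'w',round(s['width'],4),'F',s['force'].round(1),'g',round(s['gripper_force'],1))
    for w in wps:
        r2=R.from_euler('xyz',[np.pi,0,np.radians(w[3]-90)])
        print(w,'tr',(r.inv().apply(np.array(w[:3])-p)*100).round(2),'rot',np.degrees((r.inv()*r2).as_rotvec()).round(1))
        p,r=np.array(w[:3]),r2
E
python3 -c "
from plan import *
plan((.4435,.202,.14,-6),(.4435,.202,.05,-6),(.4435,.202,.0225,-6),(.4435,.202,.1,-6),(.623,-.2565,.1,5.4),(.623,-.2565,.045,5.4),(.623,-.2565,.0285,5.4))"
```

```text
t 1.0 [0.2154 0.6397 0.2405] [-180.    -0.   -18.6] w 0.0878 F [1.  0.7 0.4] g 0.0
(0.4435, 0.202, 0.14, -6) tr [35.58 34.2  10.05] rot [-0.  -0.  77.4]
(0.4435, 0.202, 0.05, -6) tr [ 0. -0.  9.] rot [0. 0. 0.]
(0.4435, 0.202, 0.0225, -6) tr [ 0.   -0.    2.75] rot [0. 0. 0.]
(0.4435, 0.202, 0.1, -6) tr [ 0.    0.   -7.75] rot [0. 0. 0.]
(0.623, -0.2565, 0.1, 5.4) tr [ 43.72 -22.64  -0.  ] rot [  0.    0.  -11.4]
(0.623, -0.2565, 0.045, 5.4) tr [-0.  -0.   5.5] rot [0. 0. 0.]
(0.623, -0.2565, 0.0285, 5.4) tr [-0.   -0.    1.65] rot [0. 0. 0.]
```

{"method": "move_arm", "body": {"rows": [{"translation": [35.6, 34.2, 10], "rot": [0, 0, 77.4], "hand": 0}, {"translation": [35.6, 34.2, 10], "rot": [0, 0, 77.4], "hand": 0}, {"translation": [35.6, 34.2, 10], "rot": [0, 0, 77.4], "hand": 0}, {"translation": [35.6, 34.2, 10], "rot": [0, 0, 77.4], "hand": 0}, {"translation": [35.6, 34.2, 10], "rot": [0, 0, 77.4], "hand": 0}, {"translation": [35.6, 34.2, 10], "rot": [0, 0, 77.4], "hand": 0}, {"translation": [35.6, 34.2, 10], "rot": [0, 0, 77.4], "hand": 0}, {"translation": [35.6, 34.2, 10], "rot": [0, 0, 77.4], "hand": 0}], "squeeze": 12}}

```text
t: 1.67
eef_pos: [0.3669, 0.3483, 0.1744]
ee_rot: [-3.141, 0.001, -1.33]
force: [0.9, -0.2, 0.4]
width: 0.0876
gripper_force: 0.0
```

```bash
python3 -c "
from plan import *
plan((.4435,.202,.14,-6))"
```

```text
t 1.67 [0.3669 0.3483 0.1744] [-180.     0.   -76.2] w 0.0876 F [ 0.9 -0.2  0.4] g 0.0
(0.4435, 0.202, 0.14, -6) tr [16.03 -3.95  3.43] rot [-0.   0.  19.8]
```

{"method": "move_arm", "body": {"rows": [{"translation": [16, -3.95, 3.4], "rot": [0, 0, 19.8], "hand": 0}, {"translation": [16, -3.95, 3.4], "rot": [0, 0, 19.8], "hand": 0}, {"translation": [16, -3.95, 3.4], "rot": [0, 0, 19.8], "hand": 0}, {"translation": [16, -3.95, 3.4], "rot": [0, 0, 19.8], "hand": 0}, {"translation": [16, -3.95, 3.4], "rot": [0, 0, 19.8], "hand": 0}, {"translation": [16, -3.95, 3.4], "rot": [0, 0, 19.8], "hand": 0}, {"translation": [16, -3.95, 3.4], "rot": [0, 0, 19.8], "hand": 0}]}}

```text
t: 2.25
eef_pos: [0.4441, 0.2043, 0.1406]
ee_rot: [-3.141, 0.0, -1.671]
force: [0.2, 0.1, -0.0]
width: 0.0878
gripper_force: 0.0
```

```bash
python3 -c "
from plan import *
plan((.4435,.202,.0225,-6))"
```

```text
t 2.25 [0.4441 0.2043 0.1406] [-180.     0.   -95.8] w 0.0878 F [ 0.2  0.1 -0. ] g 0.0
(0.4435, 0.202, 0.0225, -6) tr [ 0.24  0.04 11.81] rot [-0.   0.   0.2]
```

{"method": "move_arm", "body": {"rows": [{"translation": [0.2, 0, 4], "rot": [0, 0, 0], "hand": 0}, {"translation": [0.2, 0, 8], "rot": [0, 0, 0], "hand": 0}, {"translation": [0.2, 0, 10], "rot": [0, 0, 0], "hand": 0}, {"translation": [0.2, 0, 11], "rot": [0, 0, 0], "hand": 0}, {"translation": [0.2, 0, 11.8], "rot": [0, 0, 0], "hand": 0}, {"translation": [0.2, 0, 11.8], "rot": [0, 0, 0], "hand": 0}]}}

```text
t: 2.75
eef_pos: [0.4428, 0.2033, 0.0213]
ee_rot: [3.141, -0.001, -1.668]
force: [-0.3, -1.3, 0.5]
width: 0.0873
gripper_force: 0.0
```

Run:
```python
from plan import *
plan((.4435,.202,.0225,-6))
i,d=arm.grab_frame('side'); u,v=proj('side',[.4435,.202,.02])[0].astype(int)
cv2.imwrite('pics/s1.png',cv2.resize(i[v-50:v+50,u-60:u+60,::-1],None,fx=5,fy=5,interpolation=cv2.INTER_CUBIC))
```

```text
t 2.75 [0.4428 0.2033 0.0213] [ 1.799e+02 -1.000e-01 -9.560e+01] w 0.0873 F [-0.3 -1.3  0.5] g 0.0
(0.4435, 0.202, 0.0225, -6) tr [ 0.12 -0.08 -0.12] rot [ 0.1 -0.1  0.4]
```

View pics/s1.png

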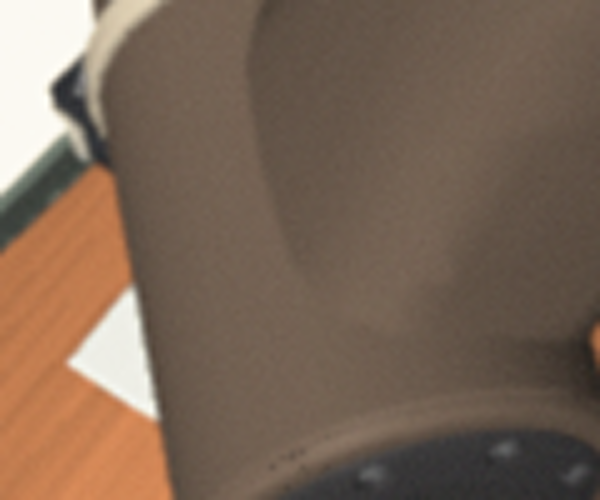

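The arm's wrist hides the gripper in this view, so it is no use here. The pose reads right, so I close gently.

{"method": "move_arm", "body": {"rows": [{"translation": [0, 0, 0], "rot": [0, 0, 0], "hand": 0.4}, {"translation": [0, 0, 0], "rot": [0, 0, 0], "hand": 0.5}, {"translation": [0, 0, 0], "rot": [0, 0, 0], "hand": 0.6}, {"translation": [0, 0, 0], "rot": [0, 0, 0], "hand": 0.6}, {"translation": [0, 0, 0], "rot": [0, 0, 0], "hand": 0.6}, {"translation": [0, 0, 0], "rot": [0, 0, 0], "hand": 0.6}]}}

```text
t: 3.3
eef_pos: [0.4437, 0.2025, 0.0227]
ee_rot: [-3.141, 0.001, -1.671]
force: [-0.6, -0.6, 0.6]
width: 0.0532
gripper_force: 0.0
```

{"method": "move_arm", "body": {"rows": [{"translation": [0, 0, 0], "rot": [0, 0, 0], "hand": 0.7}, {"translation": [0, 0, 0], "rot": [0, 0, 0], "hand": 0.7}, {"translation": [0, 0, 0], "rot": [0, 0, 0], "hand": 0.7}, {"translation": [0, 0, 0], "rot": [0, 0, 0], "hand": 0.7}]}}

```text
t: 3.63
eef_pos: [0.4436, 0.2024, 0.0225]
ee_rot: [-3.141, 0.0, -1.67]
force: [-0.1, -0.6, 2.9]
width: 0.0479
gripper_force: 12.0
```

{"method": "move_arm", "body": {"rows": [{"translation": [0, 0, -1], "rot": [0, 0, 0], "hand": 0.7}, {"translation": [0, 0, -3], "rot": [0, 0, 0], "hand": 0.7}, {"translation": [0, 0, -5.5], "rot": [0, 0, 0], "hand": 0.7}, {"translation": [0, 0, -7.5], "rot": [0, 0, 0], "hand": 0.7}, {"translation": [3, -1.5, -8], "rot": [0, 0, 0], "hand": 0.7}, {"translation": [7, -3.5, -8], "rot": [0, 0, -2], "hand": 0.7}, {"translation": [10.5, -5.3, -8], "rot": [0, 0, -4], "hand": 0.7}, {"translation": [14, -7.2, -8], "rot": [0, 0, -6], "hand": 0.7}]}}

```text
t: 4.3
eef_pos: [0.5014, 0.0546, 0.1027]
ee_rot: [-3.141, 0.0, -1.563]
force: [0.9, 1.5, 0.2]
width: 0.0477
gripper_force: 12.0
```

```bash
python3 -c "
from plan import *
plan((.623,-.2565,.1,5.4))"
```

```text
t 4.3 [0.5014 0.0546 0.1027] [-180.     0.   -89.5] w 0.0477 F [0.9 1.5 0.2] g 12.0
(0.623, -0.2565, 0.1, 5.4) tr [ 31.21 -11.9    0.26] rot [-0.   0.  -4.9]
```

{"method": "move_arm", "body": {"rows": [{"translation": [3.8, -1.4, 0], "rot": [0, 0, -1], "hand": 0.7}, {"translation": [7.6, -2.9, 0], "rot": [0, 0, -2], "hand": 0.7}, {"translation": [11.4, -4.3, 0], "rot": [0, 0, -3], "hand": 0.7}, {"translation": [15.2, -5.8, 0], "rot": [0, 0, -4.9], "hand": 0.7}, {"translation": [19, -7.2, 0], "rot": [0, 0, -4.9], "hand": 0.7}, {"translation": [22.8, -8.7, 0], "rot": [0, 0, -4.9], "hand": 0.7}, {"translation": [26.5, -10.1, 0], "rot": [0, 0, -4.9], "hand": 0.7}, {"translation": [29, -11.1, 0], "rot": [0, 0, -4.9], "hand": 0.7}]}}

```text
t: 4.97
eef_pos: [0.6142, -0.2368, 0.1017]
ee_rot: [3.141, -0.0, -1.482]
force: [0.9, 1.7, -0.2]
width: 0.0483
gripper_force: 12.0
```

```bash
python3 -c "
from plan import *
plan((.623,-.2565,.1,5.4),(.623,-.2565,.0285,5.4))"
```

```text
t 4.97 [ 0.6142 -0.2368  0.1017] [180.   -0.  -84.9] w 0.0483 F [ 0.9  1.7 -0.2] g 12.0
(0.623, -0.2565, 0.1, 5.4) tr [ 2.04 -0.7   0.17] rot [ 0.  -0.  -0.3]
(0.623, -0.2565, 0.0285, 5.4) tr [-0.   -0.    7.15] rot [0. 0. 0.]
```

{"method": "move_arm", "body": {"rows": [{"translation": [2, -0.7, 0.2], "rot": [0, 0, 0], "hand": 0.7}, {"translation": [2, -0.7, 2.5], "rot": [0, 0, 0], "hand": 0.7}, {"translation": [2, -0.7, 4.5], "rot": [0, 0, 0], "hand": 0.7}, {"translation": [2, -0.7, 6], "rot": [0, 0, 0], "hand": 0.7}, {"translation": [2, -0.7, 6.6], "rot": [0, 0, 0], "hand": 0.7}, {"translation": [2, -0.7, 6.6], "rot": [0, 0, 0], "hand": 0.7}, {"translation": [2, -0.7, 6.6], "rot": [0, 0, 0], "hand": 0.7}]}}

```text
t: 5.55
eef_pos: [0.6227, -0.2527, 0.0365]
ee_rot: [3.141, -0.0, -1.48]
force: [0.1, -0.2, 0.0]
width: 0.0481
gripper_force: 12.0
```

{"method": "move_arm", "body": {"rows": [{"translation": [0, 0, 0.2], "rot": [0, 0, 0], "hand": 0.7}, {"translation": [0, 0, 0.4], "rot": [0, 0, 0], "hand": 0.7}, {"translation": [0, 0, 0.5], "rot": [0, 0, 0], "hand": 0.7}, {"translation": [0, 0, 0.6], "rot": [0, 0, 0], "hand": 0.7}, {"translation": [0, 0, 0.7], "rot": [0, 0, 0], "hand": 0.7}, {"translation": [0, 0, 0.7], "rot": [0, 0, 0], "hand": 0.7}, {"translation": [0, 0, 0.7], "rot": [0, 0, 0], "hand": 0.7}]}}

```text
t: 6.13
eef_pos: [0.6227, -0.2527, 0.0296]
ee_rot: [-3.141, -0.0, -1.48]
force: [0.8, 0.5, 1.9]
width: 0.0482
gripper_force: 12.0
```

{"method": "move_arm", "body": {"rows": [{"translation": [0, 0, 0.05], "rot": [0, 0, 0], "hand": 0.7}, {"translation": [0, 0, 0.1], "rot": [0, 0, 0], "hand": 0.7}, {"translation": [0, 0, 0.1], "rot": [0, 0, 0], "hand": 0.7}, {"translation": [0, 0, 0.1], "rot": [0, 0, 0], "hand": 0.7}]}}

```text
t: 6.47
eef_pos: [0.6228, -0.2527, 0.0295]
ee_rot: [-3.141, -0.0, -1.48]
force: [-2.5, 0.9, 7.7]
width: 0.0479
gripper_force: 12.0
```

{"method": "move_arm", "body": {"rows": [{"translation": [0, 0, 0.05], "rot": [0, 0, 0], "hand": 0.4}, {"translation": [0, 0, 0.05], "rot": [0, 0, 0], "hand": 0.33}, {"translation": [0, 0, 0.05], "rot": [0, 0, 0], "hand": 0.3}, {"translation": [0, 0, 0.05], "rot": [0, 0, 0], "hand": 0.3}, {"translation": [0, 0, -1], "rot": [0, 0, 0], "hand": 0.3}, {"translation": [0, 0, -4], "rot": [0, 0, 0], "hand": 0.3}, {"translation": [0, 0, -7.5], "rot": [0, 0, 0], "hand": 0.3}]}}

```text
t: 7.05
eef_pos: [0.6209, -0.2525, 0.1023]
ee_rot: [3.137, 0.001, -1.48]
force: [0.4, -0.5, -0.3]
width: 0.0613
gripper_force: 0.0
```

```bash
python3 -c "
from plan import *
plan((.440,-.208,.09,-31))"
```

```text
t 7.05 [ 0.6209 -0.2525  0.1023] [ 1.797e+02  1.000e-01 -8.480e+01] w 0.0613 F [ 0.4 -0.5 -0.3] g 0.0
(0.44, -0.208, 0.09, -31) tr [-6.06 17.6   1.33] rot [ 0.3 -0.  36.2]
```

{"method": "move_arm", "body": {"rows": [{"translation": [-1.2, 3.6, 0], "rot": [0, 0, 6], "hand": 0.2}, {"translation": [-2.4, 7.2, 0], "rot": [0, 0, 12], "hand": 0}, {"translation": [-3.6, 10.8, 0], "rot": [0, 0, 18], "hand": 0}, {"translation": [-5, 14.4, 0.5], "rot": [0, 0, 25], "hand": 0}, {"translation": [-6.1, 17.6, 1.3], "rot": [0, 0, 31], "hand": 0}, {"translation": [-6.1, 17.6, 1.3], "rot": [0, 0, 36], "hand": 0}, {"translation": [-6.1, 17.6, 1.3], "rot": [0, 0, 36], "hand": 0}, {"translation": [-6.1, 17.6, 1.3], "rot": [0, 0, 36], "hand": 0}]}}

```text
t: 7.72
eef_pos: [0.4426, -0.208, 0.0916]
ee_rot: [-3.139, 0.001, -2.105]
force: [1.0, -0.8, -0.3]
width: 0.0878
gripper_force: 0.0
```

```bash
python3 -c "
from plan import *
plan((.440,-.208,.0225,-31))"
```

```text
t 7.72 [ 0.4426 -0.208   0.0916] [-179.9    0.  -120.6] w 0.0878 F [ 1.  -0.8 -0.3] g 0.0
(0.44, -0.208, 0.0225, -31) tr [0.14 0.24 6.9 ] rot [-0.1  0.   0.4]
```

{"method": "move_arm", "body": {"rows": [{"translation": [0.1, 0.2, 2], "rot": [0, 0, 0.4], "hand": 0}, {"translation": [0.1, 0.2, 4], "rot": [0, 0, 0.4], "hand": 0}, {"translation": [0.1, 0.2, 5.5], "rot": [0, 0, 0.4], "hand": 0}, {"translation": [0.1, 0.2, 6.5], "rot": [0, 0, 0.4], "hand": 0}, {"translation": [0.1, 0.2, 6.8], "rot": [0, 0, 0.4], "hand": 0}, {"translation": [0.1, 0.2, 6.8], "rot": [0, 0, 0.4], "hand": 0.3}, {"translation": [0.1, 0.2, 6.8], "rot": [0, 0, 0.4], "hand": 0.4}, {"translation": [0.1, 0.2, 6.8], "rot": [0, 0, 0.4], "hand": 0.4}]}}

```text
t: 8.38
eef_pos: [0.4405, -0.2079, 0.0231]
ee_rot: [-3.14, 0.001, -2.115]
force: [-0.3, 0.7, 1.6]
width: 0.0727
gripper_force: 0.0
```

{"method": "move_arm", "body": {"rows": [{"translation": [0, 0, 0], "rot": [0, 0, 0], "hand": 0.5}, {"translation": [0, 0, 0], "rot": [0, 0, 0], "hand": 0.55}, {"translation": [0, 0, 0], "rot": [0, 0, 0], "hand": 0.6}, {"translation": [0, 0, 0], "rot": [0, 0, 0], "hand": 0.7}, {"translation": [0, 0, 0], "rot": [0, 0, 0], "hand": 0.7}, {"translation": [0, 0, 0], "rot": [0, 0, 0], "hand": 0.7}, {"translation": [0, 0, 0], "rot": [0, 0, 0], "hand": 0.7}]}}

```text
t: 8.97
eef_pos: [0.4397, -0.2078, 0.0227]
ee_rot: [-3.141, 0.0, -2.115]
force: [-1.0, 1.3, 4.4]
width: 0.0481
gripper_force: 12.0
```

```bash
python3 -c "
from plan import *
plan((.440,-.208,.0225,-31),(.44,-.208,.11,-31),(.633,.241,.11,-5.6))"
```

```text
t 8.97 [ 0.4397 -0.2078  0.0227] [-180.     0.  -121.2] w 0.0481 F [-1.   1.3  4.4] g 12.0
(0.44, -0.208, 0.0225, -31) tr [ 0.01 -0.04  0.02] rot [-0.   0.  -0.2]
(0.44, -0.208, 0.11, -31) tr [ 0.    0.   -8.75] rot [0. 0. 0.]
(0.633, 0.241, 0.11, -5.6) tr [-48.43   6.58   0.  ] rot [  0.    0.  -25.4]
```

{"method": "move_arm", "body": {"rows": [{"translation": [0, 0, -1], "rot": [0, 0, 0], "hand": 0.7}, {"translation": [0, 0, -3], "rot": [0, 0, 0], "hand": 0.7}, {"translation": [0, 0, -6], "rot": [0, 0, 0], "hand": 0.7}, {"translation": [-1, 0.1, -8.5], "rot": [0, 0, -1], "hand": 0.7}, {"translation": [-4.5, 0.6, -8.8], "rot": [0, 0, -3], "hand": 0.7}, {"translation": [-8.4, 1.1, -8.8], "rot": [0, 0, -5], "hand": 0.7}, {"translation": [-12.3, 1.7, -8.8], "rot": [0, 0, -8], "hand": 0.7}, {"translation": [-16.2, 2.2, -8.8], "rot": [0, 0, -11], "hand": 0.7}]}}

```text
t: 9.63
eef_pos: [0.5047, -0.0563, 0.1107]
ee_rot: [-3.141, 0.001, -1.922]
force: [0.4, -0.7, 0.8]
width: 0.048
gripper_force: 12.0
```

```bash
python3 -c "
from plan import *
plan((.633,.241,.11,-5.6))"
```

```text
t 9.63 [ 0.5047 -0.0563  0.1107] [-180.     0.  -110.1] w 0.048 F [ 0.4 -0.7  0.8] g 12.0
(0.633, 0.241, 0.11, -5.6) tr [-32.32  -1.82   0.09] rot [ -0.    0.  -14.5]
```

{"method": "move_arm", "body": {"rows": [{"translation": [-3.9, -0.2, 0], "rot": [0, 0, -2], "hand": 0.7}, {"translation": [-7.9, -0.4, 0], "rot": [0, 0, -4], "hand": 0.7}, {"translation": [-11.9, -0.7, 0], "rot": [0, 0, -6], "hand": 0.7}, {"translation": [-15.9, -0.9, 0], "rot": [0, 0, -8], "hand": 0.7}, {"translation": [-19.9, -1.1, 0], "rot": [0, 0, -10], "hand": 0.7}, {"translation": [-23.9, -1.3, 0], "rot": [0, 0, -12], "hand": 0.7}, {"translation": [-27.9, -1.6, 0], "rot": [0, 0, -14.5], "hand": 0.7}, {"translation": [-31, -1.8, 0], "rot": [0, 0, -14.5], "hand": 0.7}]}}

```text
t: 10.3
eef_pos: [0.6293, 0.2297, 0.1098]
ee_rot: [3.141, -0.0, -1.667]
force: [0.6, 0.8, -0.3]
width: 0.0475
gripper_force: 12.0
```

```bash
python3 -c "
from plan import *
plan((.633,.241,.036,-5.6))"
```

```text
t 10.3 [0.6293 0.2297 0.1098] [180.   -0.  -95.5] w 0.0475 F [ 0.6  0.8 -0.3] g 12.0
(0.633, 0.241, 0.036, -5.6) tr [-1.16 -0.26  7.38] rot [ 0.  -0.   0.1]
```

{"method": "move_arm", "body": {"rows": [{"translation": [-1.1, -0.3, 0], "rot": [0, 0, 0], "hand": 0.7}, {"translation": [-1.1, -0.3, 2.5], "rot": [0, 0, 0], "hand": 0.7}, {"translation": [-1.1, -0.3, 5], "rot": [0, 0, 0], "hand": 0.7}, {"translation": [-1.1, -0.3, 6.5], "rot": [0, 0, 0], "hand": 0.7}, {"translation": [-1.1, -0.3, 7.2], "rot": [0, 0, 0], "hand": 0.7}, {"translation": [-1.1, -0.3, 7.4], "rot": [0, 0, 0], "hand": 0.7}, {"translation": [-1.1, -0.3, 7.4], "rot": [0, 0, 0], "hand": 0.7}]}}

```text
t: 10.88
eef_pos: [0.6327, 0.2372, 0.0362]
ee_rot: [3.141, -0.001, -1.671]
force: [0.3, -1.0, -0.0]
width: 0.0479
gripper_force: 12.0
```

{"method": "move_arm", "body": {"rows": [{"translation": [0, 0, 0.15], "rot": [0, 0, 0], "hand": 0.7}, {"translation": [0, 0, 0.3], "rot": [0, 0, 0], "hand": 0.7}, {"translation": [0, 0, 0.4], "rot": [0, 0, 0], "hand": 0.7}, {"translation": [0, 0, 0.5], "rot": [0, 0, 0], "hand": 0.7}, {"translation": [0, 0, 0.6], "rot": [0, 0, 0], "hand": 0.7}, {"translation": [0, 0, 0.65], "rot": [0, 0, 0], "hand": 0.7}, {"translation": [0, 0, 0.65], "rot": [0, 0, 0], "hand": 0.7}, {"translation": [0, 0, 0.65], "rot": [0, 0, 0], "hand": 0.7}]}}

```text
t: 11.55
eef_pos: [0.6327, 0.2376, 0.0299]
ee_rot: [-3.142, 0.0, -1.67]
force: [-0.1, 0.2, 0.0]
width: 0.0477
gripper_force: 12.0
```

{"method": "move_arm", "body": {"rows": [{"translation": [0, 0, 0.05], "rot": [0, 0, 0], "hand": 0.7}, {"translation": [0, 0, 0.1], "rot": [0, 0, 0], "hand": 0.7}, {"translation": [0, 0, 0.1], "rot": [0, 0, 0], "hand": 0.7}, {"translation": [0, 0, 0.1], "rot": [0, 0, 0], "hand": 0.7}]}}

```text
t: 11.88
eef_pos: [0.6328, 0.2376, 0.0297]
ee_rot: [-3.141, 0.0, -1.67]
force: [-2.8, -0.4, 5.8]
width: 0.0476
gripper_force: 12.0
```

Contact made. I release it, rise and head for red_rim.

{"method": "move_arm", "body": {"rows": [{"translation": [0, 0, 0.05], "rot": [0, 0, 0], "hand": 0.4}, {"translation": [0, 0, 0.05], "rot": [0, 0, 0], "hand": 0.33}, {"translation": [0, 0, 0.05], "rot": [0, 0, 0], "hand": 0.3}, {"translation": [0, 0, 0.05], "rot": [0, 0, 0], "hand": 0.3}, {"translation": [0, 0, -1], "rot": [0, 0, 0], "hand": 0.3}, {"translation": [0, 0, -4], "rot": [0, 0, 0], "hand": 0.3}, {"translation": [0, 0, -7.5], "rot": [0, 0, 0], "hand": 0.3}]}}

```text
t: 12.47
eef_pos: [0.6313, 0.2366, 0.1029]
ee_rot: [3.138, -0.003, -1.671]
force: [0.4, 0.3, 0.4]
width: 0.0613
gripper_force: 0.0
```

```bash
python3 -c "
from plan import *
plan((.427,.0115,.09,-6))"
```

```text
t 12.47 [0.6313 0.2366 0.1029] [179.8  -0.2 -95.7] w 0.0613 F [0.4 0.3 0.4] g 0.0
(0.427, 0.0115, 0.09, -6) tr [24.43 18.08  1.43] rot [ 0.2 -0.2  0.3]
```

{"method": "move_arm", "body": {"rows": [{"translation": [3.2, 2.4, 0], "rot": [0, 0, 0], "hand": 0.2}, {"translation": [6.4, 4.8, 0], "rot": [0, 0, 0], "hand": 0}, {"translation": [9.6, 7.2, 0], "rot": [0, 0, 0], "hand": 0}, {"translation": [12.8, 9.6, 0], "rot": [0, 0, 0], "hand": 0}, {"translation": [16, 12, 0.5], "rot": [0, 0, 0], "hand": 0}, {"translation": [19.2, 14.4, 1], "rot": [0, 0, 0], "hand": 0}, {"translation": [22.4, 16.6, 1.3], "rot": [0, 0, 0], "hand": 0}, {"translation": [24.4, 18, 1.3], "rot": [0, 0, 0.3], "hand": 0}]}}

```text
t: 13.13
eef_pos: [0.426, 0.0103, 0.0908]
ee_rot: [3.14, -0.0, -1.676]
force: [0.2, -0.3, -0.3]
width: 0.0876
gripper_force: 0.0
```

```bash
python3 -c "
from plan import *
plan((.427,.0115,.0225,-6))"
```

```text
t 13.13 [0.426  0.0103 0.0908] [179.9  -0.  -96.1] w 0.0876 F [ 0.2 -0.3 -0.3] g 0.0
(0.427, 0.0115, 0.0225, -6) tr [-0.13 -0.1   6.83] rot [ 0.1 -0.  -0.1]
```

{"method": "move_arm", "body": {"rows": [{"translation": [-0.1, -0.1, 2], "rot": [0, 0, 0], "hand": 0}, {"translation": [-0.1, -0.1, 4], "rot": [0, 0, 0], "hand": 0}, {"translation": [-0.1, -0.1, 5.5], "rot": [0, 0, 0], "hand": 0}, {"translation": [-0.1, -0.1, 6.5], "rot": [0, 0, 0], "hand": 0}, {"translation": [-0.1, -0.1, 6.8], "rot": [0, 0, 0], "hand": 0}, {"translation": [-0.1, -0.1, 6.8], "rot": [0, 0, 0], "hand": 0.3}, {"translation": [-0.1, -0.1, 6.8], "rot": [0, 0, 0], "hand": 0.4}, {"translation": [-0.1, -0.1, 6.8], "rot": [0, 0, 0], "hand": 0.4}]}}

```text
t: 13.8
eef_pos: [0.431, 0.0139, 0.0237]
ee_rot: [-3.14, 0.001, -1.675]
force: [0.7, 0.5, 0.8]
width: 0.0728
gripper_force: 0.0
```

{"method": "move_arm", "body": {"rows": [{"translation": [0, 0, 0], "rot": [0, 0, 0], "hand": 0.5}, {"translation": [0, 0, 0], "rot": [0, 0, 0], "hand": 0.55}, {"translation": [0, 0, 0], "rot": [0, 0, 0], "hand": 0.6}, {"translation": [0, 0, 0], "rot": [0, 0, 0], "hand": 0.7}, {"translation": [0, 0, 0], "rot": [0, 0, 0], "hand": 0.7}, {"translation": [0, 0, 0], "rot": [0, 0, 0], "hand": 0.7}, {"translation": [0, 0, 0], "rot": [0, 0, 0], "hand": 0.7}]}}

```text
t: 14.38
eef_pos: [0.4305, 0.0136, 0.023]
ee_rot: [-3.141, 0.0, -1.675]
force: [-0.2, 0.2, 5.1]
width: 0.0478
gripper_force: 12.0
```

```bash
python3 -c "
from plan import *
plan((.626,.172,.105,-5.6))"
```

```text
t 14.38 [0.4305 0.0136 0.023 ] [-180.    0.  -96.] w 0.0478 F [-0.2  0.2  5.1] g 12.0
(0.626, 0.172, 0.105, -5.6) tr [-17.8  -17.79  -8.19] rot [-0.   0.  -0.4]
```

{"method": "move_arm", "body": {"rows": [{"translation": [0, 0, -1], "rot": [0, 0, 0], "hand": 0.7}, {"translation": [0, 0, -3], "rot": [0, 0, 0], "hand": 0.7}, {"translation": [0, 0, -6], "rot": [0, 0, 0], "hand": 0.7}, {"translation": [-1, -1, -8.2], "rot": [0, 0, 0], "hand": 0.7}, {"translation": [-3.5, -3.5, -8.2], "rot": [0, 0, 0], "hand": 0.7}, {"translation": [-6.2, -6.2, -8.2], "rot": [0, 0, 0], "hand": 0.7}, {"translation": [-8.9, -8.9, -8.2], "rot": [0, 0, 0], "hand": 0.7}, {"translation": [-11.6, -11.6, -8.2], "rot": [0, 0, 0], "hand": 0.7}]}}

```text
t: 15.05
eef_pos: [0.5591, 0.1178, 0.105]
ee_rot: [-3.141, 0.0, -1.676]
force: [0.3, 0.5, 0.5]
width: 0.0479
gripper_force: 12.0
```

{"method": "move_arm", "body": {"rows": [{"translation": [-2.7, -2.7, 0], "rot": [0, 0, 0], "hand": 0.7}, {"translation": [-4.8, -4.8, 0], "rot": [0, 0, -0.4], "hand": 0.7}, {"translation": [-6.2, -6.2, 0], "rot": [0, 0, -0.4], "hand": 0.7}, {"translation": [-6.2, -6.2, 0], "rot": [0, 0, -0.4], "hand": 0.7}, {"translation": [-6.2, -6.2, 0], "rot": [0, 0, -0.4], "hand": 0.7}, {"translation": [-6.2, -6.2, 0], "rot": [0, 0, -0.4], "hand": 0.7}]}}

```text
t: 15.55
eef_pos: [0.6251, 0.1714, 0.104]
ee_rot: [3.14, -0.001, -1.669]
force: [-0.3, 0.1, -0.4]
width: 0.0475
gripper_force: 12.0
```

```bash
python3 -c "
from plan import *
plan((.626,.172,.036,-5.6))"
```

```text
t 15.55 [0.6251 0.1714 0.104 ] [ 1.799e+02 -1.000e-01 -9.560e+01] w 0.0475 F [-0.3  0.1 -0.4] g 12.0
(0.626, 0.172, 0.036, -5.6) tr [-0.07 -0.09  6.8 ] rot [ 0.1 -0.1 -0. ]
```

{"method": "move_arm", "body": {"rows": [{"translation": [0, 0, 2.5], "rot": [0, 0, 0], "hand": 0.7}, {"translation": [0, 0, 4.5], "rot": [0, 0, 0], "hand": 0.7}, {"translation": [0, 0, 6], "rot": [0, 0, 0], "hand": 0.7}, {"translation": [0, 0, 6.6], "rot": [0, 0, 0], "hand": 0.7}, {"translation": [0, 0, 6.8], "rot": [0, 0, 0], "hand": 0.7}, {"translation": [0, 0, 6.8], "rot": [0, 0, 0], "hand": 0.7}]}}

```text
t: 16.05
eef_pos: [0.6258, 0.1716, 0.0372]
ee_rot: [3.141, -0.0, -1.669]
force: [0.2, -0.1, 0.9]
width: 0.0477
gripper_force: 12.0
```

{"method": "move_arm", "body": {"rows": [{"translation": [0, 0, 0.15], "rot": [0, 0, 0], "hand": 0.7}, {"translation": [0, 0, 0.3], "rot": [0, 0, 0], "hand": 0.7}, {"translation": [0, 0, 0.4], "rot": [0, 0, 0], "hand": 0.7}, {"translation": [0, 0, 0.5], "rot": [0, 0, 0], "hand": 0.7}, {"translation": [0, 0, 0.6], "rot": [0, 0, 0], "hand": 0.7}, {"translation": [0, 0, 0.6], "rot": [0, 0, 0], "hand": 0.7}, {"translation": [0, 0, 0.6], "rot": [0, 0, 0], "hand": 0.7}]}}

```text
t: 16.63
eef_pos: [0.6261, 0.172, 0.0309]
ee_rot: [3.142, -0.0, -1.669]
force: [-0.2, 0.9, -0.3]
width: 0.0477
gripper_force: 12.0
```

{"method": "move_arm", "body": {"rows": [{"translation": [0, 0, 0.1], "rot": [0, 0, 0], "hand": 0.7}, {"translation": [0, 0, 0.15], "rot": [0, 0, 0], "hand": 0.7}, {"translation": [0, 0, 0.15], "rot": [0, 0, 0], "hand": 0.7}, {"translation": [0, 0, 0.15], "rot": [0, 0, 0], "hand": 0.7}]}}

```text
t: 16.97
eef_pos: [0.6262, 0.172, 0.0301]
ee_rot: [-3.141, 0.0, -1.668]
force: [-2.5, -0.5, 5.2]
width: 0.0475
gripper_force: 12.0
```

{"method": "move_arm", "body": {"rows": [{"translation": [0, 0, 0.05], "rot": [0, 0, 0], "hand": 0.4}, {"translation": [0, 0, 0.05], "rot": [0, 0, 0], "hand": 0.33}, {"translation": [0, 0, 0.05], "rot": [0, 0, 0], "hand": 0.3}, {"translation": [0, 0, 0.05], "rot": [0, 0, 0], "hand": 0.3}, {"translation": [0, 0, -1], "rot": [0, 0, 0], "hand": 0.3}, {"translation": [0, 0, -4], "rot": [0, 0, 0], "hand": 0.3}, {"translation": [0, 0, -7.5], "rot": [0, 0, 0], "hand": 0.3}]}}

```text
t: 17.55
eef_pos: [0.6246, 0.1712, 0.1035]
ee_rot: [3.137, -0.003, -1.669]
force: [0.4, 1.6, 0.3]
width: 0.0611
gripper_force: 0.0
```

```bash
python3 -c "
from plan import *
plan((.4115,.098,.09,-4.5))"
```

```text
t 17.55 [0.6246 0.1712 0.1035] [179.8  -0.2 -95.6] w 0.0611 F [0.4 1.6 0.3] g 0.0
(0.4115, 0.098, 0.09, -4.5) tr [ 9.36 20.49  1.46] rot [ 0.2 -0.2 -1.1]
```

{"method": "move_arm", "body": {"rows": [{"translation": [1.5, 3.4, 0], "rot": [0, 0, 0], "hand": 0.2}, {"translation": [3, 6.7, 0], "rot": [0, 0, 0], "hand": 0}, {"translation": [4.6, 10.2, 0], "rot": [0, 0, 0], "hand": 0}, {"translation": [6.2, 13.7, 0], "rot": [0, 0, 0], "hand": 0}, {"translation": [7.8, 17.1, 0.5], "rot": [0, 0, -0.5], "hand": 0}, {"translation": [9.3, 20.3, 1.3], "rot": [0, 0, -1.1], "hand": 0}, {"translation": [9.3, 20.3, 1.3], "rot": [0, 0, -1.1], "hand": 0}, {"translation": [9.3, 20.3, 1.3], "rot": [0, 0, -1.1], "hand": 0}]}}

```text
t: 18.22
eef_pos: [0.4134, 0.0985, 0.0921]
ee_rot: [-3.141, 0.0, -1.649]
force: [0.7, 0.1, 0.4]
width: 0.0876
gripper_force: 0.0
```

```bash
python3 -c "
from plan import *
plan((.4115,.098,.0225,-4.5))"
```

```text
t 18.22 [0.4134 0.0985 0.0921] [-180.     0.   -94.5] w 0.0876 F [0.7 0.1 0.4] g 0.0
(0.4115, 0.098, 0.0225, -4.5) tr [0.06 0.19 6.96] rot [-0.  0.  0.]
```

{"method": "move_arm", "body": {"rows": [{"translation": [0, 0.1, 2], "rot": [0, 0, 0], "hand": 0}, {"translation": [0, 0.1, 4], "rot": [0, 0, 0], "hand": 0}, {"translation": [0, 0.1, 5.5], "rot": [0, 0, 0], "hand": 0}, {"translation": [0, 0.1, 6.5], "rot": [0, 0, 0], "hand": 0}, {"translation": [0, 0.1, 6.9], "rot": [0, 0, 0], "hand": 0}, {"translation": [0, 0.1, 6.9], "rot": [0, 0, 0], "hand": 0.3}, {"translation": [0, 0.1, 6.9], "rot": [0, 0, 0], "hand": 0.4}, {"translation": [0, 0.1, 6.9], "rot": [0, 0, 0], "hand": 0.4}]}}

```text
t: 18.88
eef_pos: [0.4147, 0.0998, 0.0231]
ee_rot: [-3.141, 0.001, -1.649]
force: [-0.1, 1.0, 0.7]
width: 0.073
gripper_force: 0.0
```

{"method": "move_arm", "body": {"rows": [{"translation": [0, 0, 0], "rot": [0, 0, 0], "hand": 0.5}, {"translation": [0, 0, 0], "rot": [0, 0, 0], "hand": 0.55}, {"translation": [0, 0, 0], "rot": [0, 0, 0], "hand": 0.6}, {"translation": [0, 0, 0], "rot": [0, 0, 0], "hand": 0.7}, {"translation": [0, 0, 0], "rot": [0, 0, 0], "hand": 0.7}, {"translation": [0, 0, 0], "rot": [0, 0, 0], "hand": 0.7}, {"translation": [0, 0, 0], "rot": [0, 0, 0], "hand": 0.7}]}}

```text
t: 19.47
eef_pos: [0.4141, 0.0994, 0.0226]
ee_rot: [-3.141, 0.0, -1.649]
force: [-0.4, -0.5, 4.0]
width: 0.0475
gripper_force: 12.0
```

```bash
python3 -c "
from plan import *
plan((.623,.019,.105,-5.4))"
```

```text
t 19.47 [0.4141 0.0994 0.0226] [-180.     0.   -94.5] w 0.0475 F [-0.4 -0.5  4. ] g 12.0
(0.623, 0.019, 0.105, -5.4) tr [  6.38 -21.46  -8.24] rot [-0.   0.   0.9]
```

{"method": "move_arm", "body": {"rows": [{"translation": [0, 0, -1], "rot": [0, 0, 0], "hand": 0.7}, {"translation": [0, 0, -3], "rot": [0, 0, 0], "hand": 0.7}, {"translation": [0, 0, -6], "rot": [0, 0, 0], "hand": 0.7}, {"translation": [0.3, -1, -8.2], "rot": [0, 0, 0], "hand": 0.7}, {"translation": [1.3, -4.4, -8.2], "rot": [0, 0, 0], "hand": 0.7}, {"translation": [2.4, -8, -8.2], "rot": [0, 0, 0], "hand": 0.7}, {"translation": [3.5, -11.6, -8.2], "rot": [0, 0, 0], "hand": 0.7}, {"translation": [4.5, -15.2, -8.2], "rot": [0, 0, 0], "hand": 0.7}]}}

```text
t: 20.13
eef_pos: [0.5634, 0.0417, 0.1045]
ee_rot: [-3.141, 0.0, -1.649]
force: [0.3, 1.5, 1.2]
width: 0.0476
gripper_force: 12.0
```

{"method": "move_arm", "body": {"rows": [{"translation": [1, -3.4, 0], "rot": [0, 0, 0.9], "hand": 0.7}, {"translation": [1.6, -5.4, 0], "rot": [0, 0, 0.9], "hand": 0.7}, {"translation": [1.9, -6.2, 0], "rot": [0, 0, 0.9], "hand": 0.7}, {"translation": [1.9, -6.2, 0], "rot": [0, 0, 0.9], "hand": 0.7}, {"translation": [1.9, -6.2, 0], "rot": [0, 0, 0.9], "hand": 0.7}, {"translation": [1.9, -6.2, 0], "rot": [0, 0, 0.9], "hand": 0.7}]}}

```text
t: 20.63
eef_pos: [0.621, 0.019, 0.1041]
ee_rot: [3.141, -0.0, -1.665]
force: [-0.0, -0.0, -1.0]
width: 0.0477
gripper_force: 12.0
```

```bash
python3 -c "
from plan import *
plan((.623,.019,.036,-5.4))"
```

```text
t 20.63 [0.621  0.019  0.1041] [179.9  -0.  -95.4] w 0.0477 F [-0. -0. -1.] g 12.0
(0.623, 0.019, 0.036, -5.4) tr [-0.02 -0.2   6.81] rot [ 0.1 -0.   0. ]
```

{"method": "move_arm", "body": {"rows": [{"translation": [0, -0.1, 2.5], "rot": [0, 0, 0], "hand": 0.7}, {"translation": [0, -0.1, 4.5], "rot": [0, 0, 0], "hand": 0.7}, {"translation": [0, -0.1, 6], "rot": [0, 0, 0], "hand": 0.7}, {"translation": [0, -0.1, 6.6], "rot": [0, 0, 0], "hand": 0.7}, {"translation": [0, -0.1, 6.8], "rot": [0, 0, 0], "hand": 0.7}, {"translation": [0, -0.1, 6.8], "rot": [0, 0, 0], "hand": 0.7}]}}

```text
t: 21.13
eef_pos: [0.6229, 0.019, 0.0367]
ee_rot: [3.142, -0.0, -1.664]
force: [-0.2, -0.4, 0.4]
width: 0.0477
gripper_force: 12.0
```

{"method": "move_arm", "body": {"rows": [{"translation": [0, 0, 0.15], "rot": [0, 0, 0], "hand": 0.7}, {"translation": [0, 0, 0.3], "rot": [0, 0, 0], "hand": 0.7}, {"translation": [0, 0, 0.4], "rot": [0, 0, 0], "hand": 0.7}, {"translation": [0, 0, 0.5], "rot": [0, 0, 0], "hand": 0.7}, {"translation": [0, 0, 0.6], "rot": [0, 0, 0], "hand": 0.7}, {"translation": [0, 0, 0.65], "rot": [0, 0, 0], "hand": 0.7}, {"translation": [0, 0, 0.65], "rot": [0, 0, 0], "hand": 0.7}, {"translation": [0, 0, 0.65], "rot": [0, 0, 0], "hand": 0.7}]}}

```text
t: 21.8
eef_pos: [0.6232, 0.0186, 0.0299]
ee_rot: [3.142, -0.0, -1.665]
force: [0.5, -0.1, -0.2]
width: 0.0476
gripper_force: 12.0
```

{"method": "move_arm", "body": {"rows": [{"translation": [0, 0, 0.05], "rot": [0, 0, 0], "hand": 0.7}, {"translation": [0, 0, 0.1], "rot": [0, 0, 0], "hand": 0.7}, {"translation": [0, 0, 0.1], "rot": [0, 0, 0], "hand": 0.7}, {"translation": [0, 0, 0.1], "rot": [0, 0, 0], "hand": 0.7}]}}

```text
t: 22.13
eef_pos: [0.6233, 0.0186, 0.0296]
ee_rot: [-3.141, -0.0, -1.665]
force: [-2.8, 0.2, 7.3]
width: 0.0479
gripper_force: 12.0
```

{"method": "move_arm", "body": {"rows": [{"translation": [0, 0, 0.05], "rot": [0, 0, 0], "hand": 0.4}, {"translation": [0, 0, 0.05], "rot": [0, 0, 0], "hand": 0.33}, {"translation": [0, 0, 0.05], "rot": [0, 0, 0], "hand": 0.3}, {"translation": [0, 0, 0.05], "rot": [0, 0, 0], "hand": 0.3}, {"translation": [0, 0, -1], "rot": [0, 0, 0], "hand": 0.3}, {"translation": [0, 0, -4], "rot": [0, 0, 0], "hand": 0.3}, {"translation": [0, 0, -7.5], "rot": [0, 0, 0], "hand": 0.3}]}}

```text
t: 22.72
eef_pos: [0.6217, 0.0181, 0.1031]
ee_rot: [3.137, -0.002, -1.665]
force: [0.6, 0.5, -0.0]
width: 0.0611
gripper_force: 0.0
```

```bash
python3 -c "
from plan import *
plan((.4455,-.098,.09,-17.5))"
```

```text
t 22.72 [0.6217 0.0181 0.1031] [ 1.797e+02 -1.000e-01 -9.540e+01] w 0.0611 F [ 0.6  0.5 -0. ] g 0.0
(0.4455, -0.098, 0.09, -17.5) tr [13.22 16.44  1.41] rot [ 0.3 -0.1 12.1]
```

{"method": "move_arm", "body": {"rows": [{"translation": [2.3, 2.9, 0], "rot": [0, 0, 0], "hand": 0.2}, {"translation": [4.7, 5.8, 0], "rot": [0, 0, 3], "hand": 0}, {"translation": [7.1, 8.8, 0], "rot": [0, 0, 6], "hand": 0}, {"translation": [9.5, 11.8, 0], "rot": [0, 0, 9], "hand": 0}, {"translation": [11.6, 14.5, 0.5], "rot": [0, 0, 12], "hand": 0}, {"translation": [13.1, 16.4, 1.3], "rot": [0, 0, 12], "hand": 0}, {"translation": [13.1, 16.4, 1.3], "rot": [0, 0, 12], "hand": 0}, {"translation": [13.1, 16.4, 1.3], "rot": [0, 0, 12], "hand": 0}]}}

```text
t: 23.38
eef_pos: [0.447, -0.097, 0.0917]
ee_rot: [-3.141, 0.0, -1.875]
force: [0.6, 0.2, 0.0]
width: 0.0875
gripper_force: 0.0
```

```bash
python3 -c "
from plan import *
plan((.4455,-.098,.0225,-17.5))"
```

```text
t 23.38 [ 0.447  -0.097   0.0917] [-180.     0.  -107.5] w 0.0875 F [0.6 0.2 0. ] g 0.0
(0.4455, -0.098, 0.0225, -17.5) tr [0.14 0.12 6.92] rot [-0.  0.  0.]
```

{"method": "move_arm", "body": {"rows": [{"translation": [0.1, 0.1, 2], "rot": [0, 0, 0], "hand": 0}, {"translation": [0.1, 0.1, 4], "rot": [0, 0, 0], "hand": 0}, {"translation": [0.1, 0.1, 5.5], "rot": [0, 0, 0], "hand": 0}, {"translation": [0.1, 0.1, 6.5], "rot": [0, 0, 0], "hand": 0}, {"translation": [0.1, 0.1, 6.9], "rot": [0, 0, 0], "hand": 0}, {"translation": [0.1, 0.1, 6.9], "rot": [0, 0, 0], "hand": 0.3}, {"translation": [0.1, 0.1, 6.9], "rot": [0, 0, 0], "hand": 0.4}, {"translation": [0.1, 0.1, 6.9], "rot": [0, 0, 0], "hand": 0.4}]}}

```text
t: 24.05
eef_pos: [0.4474, -0.0967, 0.0226]
ee_rot: [-3.14, 0.001, -1.874]
force: [0.2, 0.0, 0.4]
width: 0.0729
gripper_force: 0.0
```

{"method": "move_arm", "body": {"rows": [{"translation": [0, 0, 0], "rot": [0, 0, 0], "hand": 0.5}, {"translation": [0, 0, 0], "rot": [0, 0, 0], "hand": 0.55}, {"translation": [0, 0, 0], "rot": [0, 0, 0], "hand": 0.6}, {"translation": [0, 0, 0], "rot": [0, 0, 0], "hand": 0.7}, {"translation": [0, 0, 0], "rot": [0, 0, 0], "hand": 0.7}, {"translation": [0, 0, 0], "rot": [0, 0, 0], "hand": 0.7}, {"translation": [0, 0, 0], "rot": [0, 0, 0], "hand": 0.7}]}}

```text
t: 24.63
eef_pos: [0.4465, -0.097, 0.0221]
ee_rot: [-3.141, 0.0, -1.874]
force: [-0.3, 0.0, 3.7]
width: 0.0479
gripper_force: 12.0
```

```bash
python3 -c "
from plan import *
plan((.616,-.048,.105,-5.4))"
```

```text
t 24.63 [ 0.4465 -0.097   0.0221] [-180.     0.  -107.4] w 0.0479 F [-0.3  0.   3.7] g 12.0
(0.616, -0.048, 0.105, -5.4) tr [ -9.74 -14.71  -8.28] rot [ -0.   0. -12.]
```

{"method": "move_arm", "body": {"rows": [{"translation": [0, 0, -1], "rot": [0, 0, 0], "hand": 0.7}, {"translation": [0, 0, -3], "rot": [0, 0, 0], "hand": 0.7}, {"translation": [0, 0, -6], "rot": [0, 0, 0], "hand": 0.7}, {"translation": [-0.5, -0.8, -8.2], "rot": [0, 0, -1], "hand": 0.7}, {"translation": [-2.4, -3.7, -8.2], "rot": [0, 0, -4], "hand": 0.7}, {"translation": [-4.4, -6.7, -8.2], "rot": [0, 0, -7], "hand": 0.7}, {"translation": [-6.4, -9.7, -8.2], "rot": [0, 0, -10], "hand": 0.7}, {"translation": [-8.2, -12.4, -8.2], "rot": [0, 0, -12], "hand": 0.7}]}}

```text
t: 25.3
eef_pos: [0.5911, -0.0553, 0.104]
ee_rot: [-3.141, 0.0, -1.662]
force: [0.6, -0.7, 0.2]
width: 0.0478
gripper_force: 12.0
```

{"method": "move_arm", "body": {"rows": [{"translation": [-1.0, -2.2, 0], "rot": [0, 0, 0], "hand": 0.7}, {"translation": [-1.0, -2.5, 0], "rot": [0, 0, 0], "hand": 0.7}, {"translation": [-1.0, -2.5, 0], "rot": [0, 0, 0], "hand": 0.7}, {"translation": [-1.0, -2.5, 0], "rot": [0, 0, 0], "hand": 0.7}]}}

```text
t: 25.63
eef_pos: [0.614, -0.0485, 0.103]
ee_rot: [3.14, -0.0, -1.666]
force: [0.1, 0.1, -0.7]
width: 0.0478
gripper_force: 12.0
```

```bash
python3 -c "
from plan import *
plan((.616,-.048,.036,-5.4))"
```

```text
t 25.63 [ 0.614  -0.0485  0.103 ] [179.9  -0.  -95.4] w 0.0478 F [ 0.1  0.1 -0.7] g 12.0
(0.616, -0.048, 0.036, -5.4) tr [-0.07 -0.21  6.7 ] rot [ 0.1 -0.  -0. ]
```

{"method": "move_arm", "body": {"rows": [{"translation": [0, -0.1, 2.5], "rot": [0, 0, 0], "hand": 0.7}, {"translation": [0, -0.1, 4.5], "rot": [0, 0, 0], "hand": 0.7}, {"translation": [0, -0.1, 6], "rot": [0, 0, 0], "hand": 0.7}, {"translation": [0, -0.1, 6.5], "rot": [0, 0, 0], "hand": 0.7}, {"translation": [0, -0.1, 6.7], "rot": [0, 0, 0], "hand": 0.7}, {"translation": [0, -0.1, 6.7], "rot": [0, 0, 0], "hand": 0.7}]}}

```text
t: 26.13
eef_pos: [0.6156, -0.0486, 0.0373]
ee_rot: [3.141, -0.0, -1.665]
force: [0.8, -0.7, -0.5]
width: 0.048
gripper_force: 12.0
```

{"method": "move_arm", "body": {"rows": [{"translation": [0, 0, 0.15], "rot": [0, 0, 0], "hand": 0.7}, {"translation": [0, 0, 0.3], "rot": [0, 0, 0], "hand": 0.7}, {"translation": [0, 0, 0.4], "rot": [0, 0, 0], "hand": 0.7}, {"translation": [0, 0, 0.5], "rot": [0, 0, 0], "hand": 0.7}, {"translation": [0, 0, 0.6], "rot": [0, 0, 0], "hand": 0.7}, {"translation": [0, 0, 0.65], "rot": [0, 0, 0], "hand": 0.7}, {"translation": [0, 0, 0.65], "rot": [0, 0, 0], "hand": 0.7}, {"translation": [0, 0, 0.65], "rot": [0, 0, 0], "hand": 0.7}]}}

```text
t: 26.8
eef_pos: [0.616, -0.0483, 0.0303]
ee_rot: [3.141, -0.0, -1.665]
force: [0.3, -0.1, -0.7]
width: 0.0479
gripper_force: 12.0
```

{"method": "move_arm", "body": {"rows": [{"translation": [0, 0, 0.08], "rot": [0, 0, 0], "hand": 0.7}, {"translation": [0, 0, 0.15], "rot": [0, 0, 0], "hand": 0.7}, {"translation": [0, 0, 0.15], "rot": [0, 0, 0], "hand": 0.7}, {"translation": [0, 0, 0.15], "rot": [0, 0, 0], "hand": 0.7}]}}

```text
t: 27.13
eef_pos: [0.6162, -0.0483, 0.0292]
ee_rot: [-3.141, -0.0, -1.665]
force: [-0.9, -0.1, 4.6]
width: 0.0478
gripper_force: 12.0
```

Contact made. I release it, rise and move back clear for a look.

{"method": "move_arm", "body": {"rows": [{"translation": [0, 0, 0.05], "rot": [0, 0, 0], "hand": 0.4}, {"translation": [0, 0, 0.05], "rot": [0, 0, 0], "hand": 0.33}, {"translation": [0, 0, 0.05], "rot": [0, 0, 0], "hand": 0.3}, {"translation": [0, 0, 0.05], "rot": [0, 0, 0], "hand": 0.3}, {"translation": [0, 0, -1], "rot": [0, 0, 0], "hand": 0.3}, {"translation": [0, 0, -4], "rot": [0, 0, 0], "hand": 0.3}, {"translation": [0, 0, -8], "rot": [0, 0, 0], "hand": 0.3}, {"translation": [0, 3, -11], "rot": [0, 0, 0], "hand": 0.3}]}}

```text
t: 27.8
eef_pos: [0.5909, -0.0457, 0.1413]
ee_rot: [-3.138, -0.001, -1.664]
force: [1.3, -0.2, 2.9]
width: 0.0614
gripper_force: 0.0
```

{"method": "move_arm", "body": {"rows": [{"translation": [3, 2.5, -1], "rot": [0, 0, 0], "hand": 0.3}, {"translation": [6, 5, -2], "rot": [0, 0, 0], "hand": 0.3}, {"translation": [9, 7.5, -3], "rot": [0, 0, 0], "hand": 0.3}, {"translation": [12, 10, -4], "rot": [0, 0, 0], "hand": 0.3}, {"translation": [15, 12, -5], "rot": [0, 0, 0], "hand": 0.3}, {"translation": [18, 14, -6], "rot": [0, 0, 0], "hand": 0.3}, {"translation": [21, 16, -6], "rot": [0, 0, 0], "hand": 0.3}, {"translation": [24, 16, -6], "rot": [0, 0, 0], "hand": 0.3}]}}

```text
t: 28.47
eef_pos: [0.4017, -0.2701, 0.2004]
ee_rot: [-3.139, 0.0, -1.665]
force: [-0.2, 0.4, -0.8]
width: 0.0614
gripper_force: 0.0
```

{"method": "move_arm", "body": {"rows": [{"translation": [3, 0, -1], "rot": [0, 0, 0], "hand": 0.3}, {"translation": [6, 0, -2], "rot": [0, 0, 0], "hand": 0.3}, {"translation": [9, 0, -3], "rot": [0, 0, 0], "hand": 0.3}, {"translation": [9, 0, -3], "rot": [0, 0, 0], "hand": 0.3}, {"translation": [9, 0, -3], "rot": [0, 0, 0], "hand": 0.3}]}}

```text
t: 28.88
eef_pos: [0.396, -0.3604, 0.2292]
ee_rot: [-3.141, -0.0, -1.668]
force: [-0.5, 0.2, -0.4]
width: 0.0615
gripper_force: 0.0
```

Run:
```python
from plan import *
plan()
for c,(y0,y1,x0,x1,f) in {'top':(110,260,170,450,2.8),'side':(105,370,110,420,2.2)}.items():
    i,d=arm.grab_frame(c); np.save(f'e_{c}.npy',d); cv2.imwrite(f'pics/{c}_end.png',i[:,:,::-1])
    a=cv2.resize(i[y0:y1,x0:x1,::-1],None,fx=f,fy=f,interpolation=cv2.INTER_CUBIC); cv2.imwrite(f'pics/{c}_endc.png',(255*(a/255.)**.6).astype('uint8'))
```

```text
t 28.88 [ 0.396  -0.3604  0.2292] [-179.9   -0.   -95.6] w 0.0615 F [-0.5  0.2 -0.4] g 0.0
```

View pics/top_endc.png

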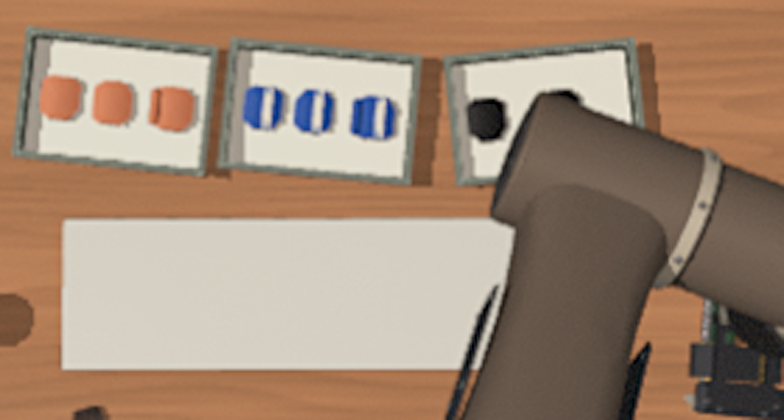

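View pics/side_endc.png

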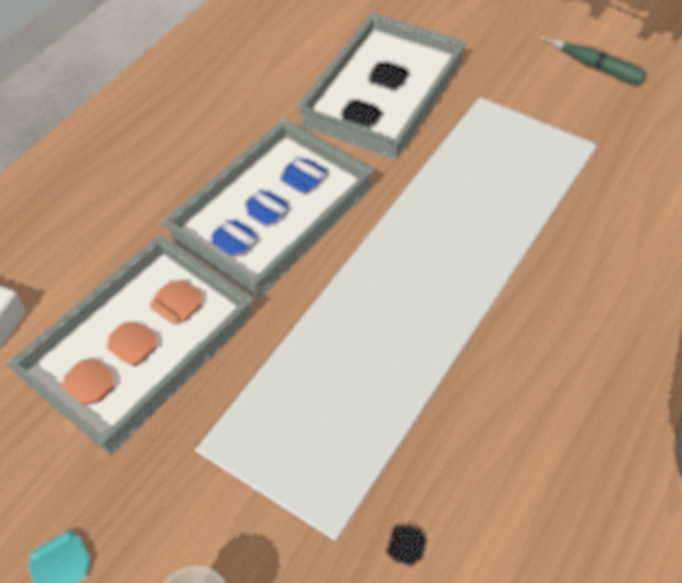

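All five sherds lie flat and apart in their trays: red at side crop (132,343) and (178,300), blue at (267,207) and (305,175), black at (389,75). The bystanders have not moved.

```bash
python3 -c "
from station import arm
print(arm.job_done())"
```

```text
the job is handed in; nothing more can be done
None
```

All five sherds were sorted by ware and set down flat and apart, hollow side down, in the red, blue and black trays; the job was handed in at about 29 s of the 104 s allowed.

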